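# Run two chew balls into the bowl and hold the dispenser gate at the mark

## Robot

A 7-joint arm with a two-finger parallel gripper is mounted at the origin on the work surface. World frame = base frame: x ahead of the robot, y to its left, z up, the work surface at z = 0. Lengths are in m, angles in rad, forces in N, time in s.
With the tool pointing down it reaches from about 0.425 to 0.825 m from the base axis. Payload 3.6 kg.
Tool frame: the origin (TCP) lies midway between the tips of the shut fingers; the grasp point (between the pads) lies 19 mm behind it; z points along the fingers, y is the line along which they close (so a half turn about z gives the same grasp; the last joint's range is limited). The gripper opens to 93 mm and grips with 3 to 60 N. Pads are 15 mm wide; open, the fingers measure 128 mm over their backs; the gripper's body (75 mm by 188 mm) begins 65 mm behind the grasp point.
Start: joints at [1.224, 0.615, -0.013, 1.423, 0.008, 1.103, -0.04], TCP at [0.204, -0.617, 0.219] pointing down, gripper open.
Joint ranges: [-3.12, 3.12], [-0.3, 2.06], [-1.34, 1.32], [0.26, 2.42], [-1.36, 4.5], [0.01, 1.98], [-2.84, 2.84]. Speed limits (rad/s): [2.79, 2.79, 3.14, 3.14, 3.14, 3.14, 3.14].

## Interface

Orientations are given as a unit quaternion [x, y, z, w].
In Python, from station import ctrl gives the robot as it stands.
- The arm moves only by the tool jog_arm, never from a script. Its argument "steps" is a list of rows, each an object with "jaw": the opening, from -1 (shut) to 1 (fully open), so that 0 is half open; "slide": the shift along the tool's x, y, z in m, a list of three; "yaw": the turn about the tool's z in degrees. In form: [{"jaw": jaw, "slide": [x, y, z], "yaw": yaw}, ...]. A call has exactly 5 rows; each row shifts and turns the commanded pose from where the row before left it, along the tool's axes as they then stand; what a row does not reach is not made up. A row lasts 1/8 s, in which the tool goes at most 62.5 mm and 10.7 degrees, less where a joint would pass 70% of its speed; a pose out of reach is approached as far as the arm can. A call with a gripper value outside its range is refused whole. The fingers move at their own pace and stop on an object; "grip_force" is the grip in N (left out, the last holds). Time passes only in rows, so rows that do not move let the fingers close, or fill a call up. It gives the time, the measured TCP pose, the force, the opening and the grip force at its end, in the units of the state.
- ctrl.get_obs(): the state, without advancing time (a new reading comes with each control period).
- ctrl.capture(name): name is "side" or "top" or "wrist"; returns the picture (480x640x3 uint8, red, green, blue); there is no depth.
- ctrl.get_calibration(name): a dict with "K" (3x3 intrinsics, pixels), "view" (4x4, takes a point from world to camera coordinates); the wrist camera has in their place "tool_from_camera" (4x4, takes a point from camera to tool coordinates, whose origin is the TCP and whose axes are the flange's). Camera axes: x right, y up, looking along -z (the intrinsics and any distortion apply to the point x, -y, -z); pixel columns grow to the right and rows downward; lengths in m; the calibration is good to about 2 mm. A picture is of the moment at which its call begins: read the wrist's pose just before it. get_calibration takes no time and is no camera call.
- ctrl.hand_in(): hands the job in; it is judged then, once.
The state is a dict: "t": time; "joint_pos": joint angles; "joint_velocities": joint speeds; "effort": joint torques, N m; "eef_pos": TCP position; "tcp_rot": TCP orientation; "ft_force": force on the tool from outside, world axes, zero at the start; "moment": the same for the moment, N m; "grip_width": finger opening in m; "grip_force": force on a finger pad.
Only numpy, scipy, OpenCV 4.12 (cv2) and the standard library are available. Lean on these libraries where they do the work, as an engineer would, in place of code of your own. Each camera call takes 0.05 s, during which the arm holds its last target. There are 200 camera calls.

## Task

Stand the small blue bowl upright and centred on the narrow round perch under the lip of the chew-ball dispenser and let go of it. Then pull the blue tab of the spring-return gate straight out until its yellow pointer lies over the red band, so that both wooden chew balls run into the bowl, and finish while still holding the gate there: do not let it spring back. Leave the treat tub, the brush, the rake and the willow ring where they are.

Things in the scene. Friction and masses are not known exactly. Their poses are not given: they have to be found in the camera images.
- dispenser: Whitewashed pine dispenser fixed to the table, yaw up to 0.25 rad either way. Origin on the table under the gate; z up, -x the way the gate is pulled (roughly to the robot), y up the chute. Base board 15 mm high, x -157 to +53, y -155 to +115 mm. A steel blade (the gate) crosses the chute at y=0 and keeps two balls back on the uphill side. Chute end at y=+82 mm is its highest point, 186 mm.
- chute_lip (a point): Middle of the chute floor's lower end, 113 mm above the table, at y=-69 mm of the dispenser; axes as the dispenser's. The open chute, 30 mm wide inside and 42 mm outside, rises from here along +y at 18 degrees; its walls stand 20 mm above its floor, which is 135 mm high at the gate.
- perch_top (a point): Centre of the perch's flat top: disc 40 mm across on a thin post, top 45 mm above the table, at x=0, y=-110 mm of the dispenser; axes as the dispenser's. The chute lip ends 41 mm away on its +y side, 68 mm higher. Lower the bowl from straight above with the fingers on its +x and -x sides (closing along the dispenser's x); a finger on the +y side would meet the chute.
- bowl: Blue glazed ceramic bowl, round, 64 mm across at the rim (62 mm at 14 mm height, 42 mm at the foot), 44 mm tall, wall 4 mm, inner floor 5 mm up, 0.14 to 0.24 kg. Origin at the centre of its underside, z up out of the mouth. Stands upright on the table; it can be gripped across its whole width some 30 mm above its foot.
- gate (a joint): How far the spring-return gate is pulled out, in m: 0 home (shut), 0.060 the stop; 0.040 puts the pointer in the middle of the red band, which is 12 mm wide (0.034 to 0.046). The spring pulls back with about 4 N at home and 8 N at the mark. The chute is clear for the balls from about 0.034.
- gate_grip (a point): Grip point on the gate's blue upright tab, moves with it: 183 mm above the table, 22 mm below the tab's top; axes as the dispenser's. Tab 12 mm thick (x), 36 mm wide (y); at home 85 mm ahead (-x) of the chute's middle, 58 mm free behind it. An 8 mm rod, upper side 152 mm high, joins it to the gate. Pinch from above, fingers on its +x and -x faces. Yellow pointer: from the tab's foot to +y, 42 mm.
- red_mark (a point): Centre of the red band (12 mm along x, 40 mm along y) at x=-125, y=+38 mm of the dispenser, on a level white scale plate (top 125 mm above the table, x -150 to -21, y -20 to +60 mm of the dispenser) under the gate's rod and tab. A grey line on it shows the pointer's home.
- chew1_center (a point): Centre of the first wooden chew ball, 26 mm across, 10 g; starts in the chute against the gate.
- chew2_center (a point): Centre of the second chew ball, 26 mm across, 10 g; starts in the chute just uphill of the first.
- tub: Bystander: white plastic treat tub with a green twist top, 94 mm across, 131 mm tall, loose on the table; origin at the centre of its underside.
- brush: Bystander: small brush, 150 mm long along its x, lying loose on the table.
- willow_ring: Bystander: willow tunnel ring lying flat, 144 mm across, 34 mm high, loose; origin at its centre on the table.
- rake: Bystander: steel grooming rake with a black handle, 185 mm long along its x, head 75 mm wide, 20 mm high, lying loose on the table.
There are look-alikes about, which are no part of the job. Several things have the shape of the bowl; the one meant has the colours described above.

How it is judged:
On the way:
1. the bowl stands on the perch, let go, with the gate still shut (horizontal distance between bowl and perch_top below 0.012 m and z of bowl in the frame of perch_top between -0.004 and 0.005 m and angle between bowl's own z axis and vertical below 0.12 rad and contact force between each of the fingers, the arm and bowl below 0.2 N and linear speed of bowl below 0.03 m/s and value of joint gate below 0.008 m), for 0.2 s.
At the end, for the whole second after the job is handed in: Through the last second the fingers hold the gate 34 to 46 mm out (pointer's middle on the red band), both chew balls lie in the bowl, and the bowl, untouched by the robot, stands upright (within 0.12 rad) on the perch, its centre within 12 mm of the perch's centre (horizontal distance between bowl and perch_top below 0.012 m and z of bowl in the frame of perch_top between -0.004 and 0.005 m and angle between bowl's own z axis and vertical below 0.12 rad and contact force between each of the fingers, the arm and bowl below 0.2 N and linear speed of bowl below 0.03 m/s and horizontal distance between each of chew1_center, chew2_center and bowl below 0.028 m and z of chew1_center in the frame of bowl between 0.005 and 0.046 m and z of chew2_center in the frame of bowl between 0.005 and 0.046 m and value of joint gate between 0.034 and 0.046 m and contact force between the fingers and anything else above 3 N); the arm keeps its last pose, push and grip.
It fails at once if the treat tub is pushed more than 30 mm from its place (distance of tub from where it was at the start of the episode above 0.03 m).
It fails at once if the brush is pushed more than 30 mm from its place (distance of brush from where it was at the start of the episode above 0.03 m).
It fails at once if the willow ring is pushed more than 30 mm from its place (distance of willow_ring from where it was at the start of the episode above 0.03 m).
It fails at once if the rake is pushed more than 30 mm from its place (distance of rake from where it was at the start of the episode above 0.03 m).
It also fails if it takes over 48 s, if anything falls off the work surface, if the arm or the gripper's body presses on something with over 40 N, if the wrist force passes 120 N, or if a joint passes its speed limit or range.

## Working session

There is one attempt and no reset: what is moved stays moved. The work goes in short steps, Python scripts to look and compute and a tool call to move; the robot and the scene stay as the last step left them, time stands still between calls to the robot, and variables do not carry over. Pictures are saved under pics/ and viewed, at most 10 in all, crops included, and the job is handed in when it is done.

Besides the shell and the picture viewer there is one more tool, called after "Request:" as name([rows], argument=value, ...), one row to a line, values as JSON. jog_arm: Moves the arm, as the interface text tells. Its arguments: {"type":"object","properties":{"steps":{"type":"array","items":{"type":"object","properties":{"jaw":{"type":"number"},"slide":{"type":"array","items":{"type":"number"}},"yaw":{"type":"number"}}}},"grip_force":{"type":"number"}},"required":["steps"]}

```bash
mkdir -p pics
python3 - <<'E'
from station import ctrl
import cv2, numpy as np
o=ctrl.get_obs(); print({k:np.round(v,3) for k,v in o.items()})
for n in("top","side"):
    im=ctrl.capture(n); cv2.imwrite(f"pics/{n}0.png",im[:,:,::-1]); c=ctrl.get_calibration(n); print(n,c)
print(ctrl.get_calibration("wrist"))
E
```

```text
{'t': np.float64(0.0), 'joint_pos': array([ 1.225,  0.616, -0.013,  1.425,  0.008,  1.103, -0.04 ]), 'joint_velocities': array([-0.   , -0.   , -0.002,  0.   ,  0.   , -0.   , -0.001]), 'effort': array([-0.0000e+00, -4.5894e+01,  2.0900e-01, -1.6575e+01, -6.1000e-02,
        2.0000e-02,  0.0000e+00]), 'eef_pos': array([ 0.204, -0.616,  0.217]), 'tcp_rot': array([ 0.987,  0.159, -0.   , -0.001]), 'ft_force': array([ 0.446, -0.158, -0.698]), 'moment': array([ 0.018, -0.041, -0.035]), 'grip_force': np.float64(0.0), 'grip_width': np.float64(0.093)}
top {'K': array([[567.07683817,   0.        , 321.24581971],
       [  0.        , 567.07683817, 238.6111562 ],
       [  0.        ,   0.        ,   1.        ]]), 'view': array([[ 0.0087265 , -0.99952547,  0.02954132,  0.00377728],
       [ 0.98401811,  0.01383807,  0.1775299 , -0.57569591],
       [-0.17785445,  0.02751998,  0.98367192, -1.26920958],
       [ 0.        ,  0.        ,  0.        ,  1.        ]])}
side {'K': array([[438.88758002,   0.        , 313.16536092],
       [  0.        , 438.88758002, 242.4429289 ],
       [  0.        ,   0.        ,   1.        ]]), 'view': array([[-0.73444233, -0.67866231, -0.00345598,  0.42675537],
       [ 0.50664117, -0.55165658,  0.66256302, -0.37900745],
       [-0.45156306,  0.48486338,  0.7489982 , -0.72904593],
       [ 0.        ,  0.        ,  0.        ,  1.        ]])}
{'K': array([[343.36005198,   0.        , 317.53141262],
       [  0.        , 343.36005198, 243.73087733],
       [  0.        ,   0.        ,   1.        ]]), 'tool_from_camera': array([[-9.32670833e-04,  9.63425385e-01,  2.67975107e-01,
         7.44352096e-02],
       [ 9.99999294e-01,  7.01124350e-04,  9.59750255e-04,
        -3.44297217e-05],
       [ 7.36763887e-04,  2.67975813e-01, -9.63425358e-01,
        -1.65685309e-01],
       [ 0.00000000e+00,  0.00000000e+00,  0.00000000e+00,
         1.00000000e+00]])}
```

View pics/top0.png

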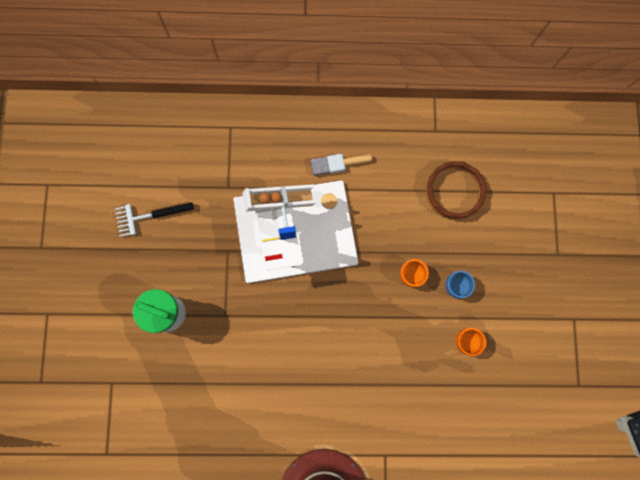

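View pics/side0.png

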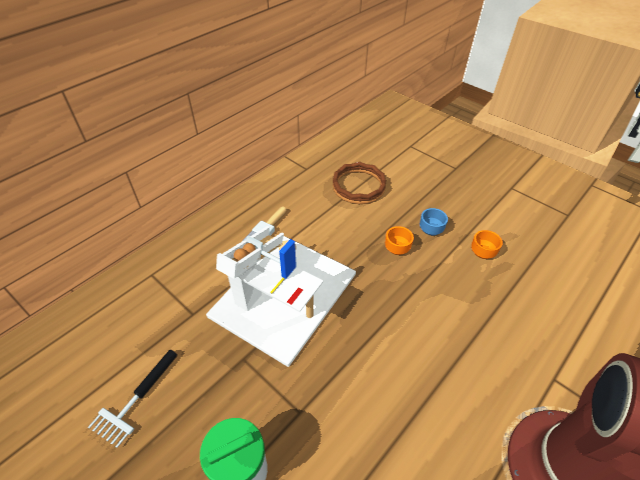

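```bash
cat > h.py <<'E'
import cv2, numpy as np
from station import ctrl
from scipy.spatial.transform import Rotation as R
def campose(n,o=None):
    c=ctrl.get_calibration(n)
    if n!="wrist": T=np.linalg.inv(c["view"])
    else:
        W=np.eye(4); W[:3,:3]=R.from_quat(o["tcp_rot"]).as_matrix(); W[:3,3]=o["eef_pos"]; T=W@c["tool_from_camera"]
    return c["K"],T
def cast(n,uv,z,o=None):
    K,T=campose(n,o); d=np.linalg.inv(K)@[uv[0],uv[1],1]; d=T[:3,:3]@(d*[1,-1,-1]); p=T[:3,3]
    return (p+d*(z-p[2])/d[2])
def proj(n,P,o=None):
    K,T=campose(n,o); q=np.linalg.inv(T)@[*P,1]; q=K@(q[:3]*[1,-1,-1]); return q[:2]/q[2]
def blobs(im,lo,hi,amin=30):
    m=cv2.inRange(cv2.cvtColor(im,cv2.COLOR_RGB2HSV),lo,hi)
    n,_,s,c=cv2.connectedComponentsWithStats(m)
    return [(c[i].round(1),s[i]) for i in range(1,n) if s[i][4]>=amin]
E
python3 - <<'E'
from h import *
t=cv2.imread("pics/top0.png")[:,:,::-1].copy()
for nm,lo,hi in(("blue",(100,120,40),(125,255,255)),("red",(0,180,90),(4,255,255)),("yel",(22,150,120),(32,255,255))):
    print(nm,blobs(t,lo,hi,12))
sub=t[175:290,225:365]
hsv=cv2.cvtColor(sub,cv2.COLOR_RGB2HSV)
m=((hsv[...,1]>60)&(hsv[...,2]>120)).astype(np.uint8); n,_,s,c=cv2.connectedComponentsWithStats(m)
print([(c[i]+[225,175],s[i]+[225,175,0,0,0]) for i in range(1,n) if s[i][4]>30])
cv2.imwrite("pics/c.png",cv2.resize(sub[:,:,::-1],None,fx=5,fy=5,interpolation=cv2.INTER_CUBIC))
E
```

```text
blue [(array([287.1, 232.2]), array([279, 226,  17,  13, 168], dtype=int32)), (array([459.9, 284.4]), array([446, 272,  28,  26, 576], dtype=int32))]
red [(array([273.2, 257.1]), array([266, 255,  16,   5,  49], dtype=int32))]
yel [(array([270.5, 239. ]), array([263, 238,  16,   3,  16], dtype=int32))]
[(array([291.81415321, 197.91480591]), array([ 225,  175,  140,   77, 2911])), (array([299.13565891, 195.34883721]), array([287, 190,  26,  12, 258])), (array([259.54878049, 198.08536585]), array([250, 192,  19,  13, 164])), (array([275.30612245, 196.35714286]), array([270, 191,  12,  12,  98])), (array([328.87804878, 200.49756098]), array([321, 193,  17,  16, 205])), (array([287.06779661, 230.06779661]), array([278, 226,  18,  12, 118])), (array([270.4893617 , 238.80851064]), array([262, 236,  19,   6,  47])), (array([288.72541436, 279.31104972]), array([ 227,  253,  138,   37, 1810])), (array([273.21978022, 257.04395604]), array([265, 254,  18,   7,  91]))]
```

View pics/c.png

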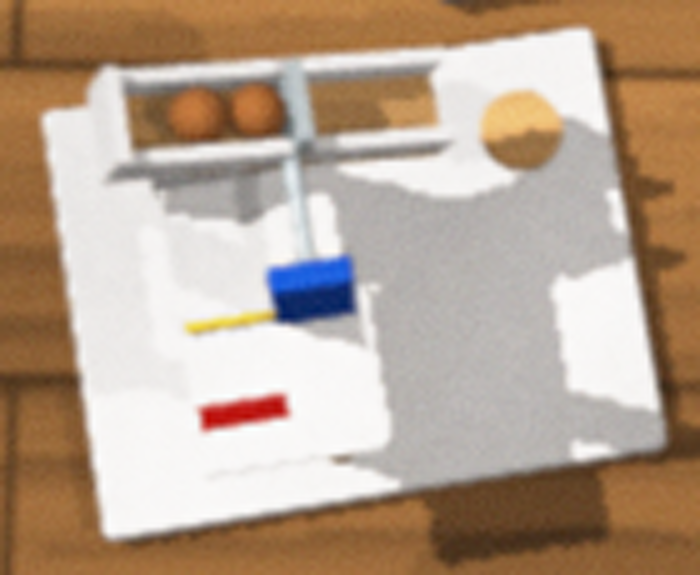

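The crop shows the perch disc at (329.2, 200.7), the tab top edge around (287, 229), the red band at (273.2, 257.0), and board corners at crop (42,118), (588,30), (665,440), (108,540). The blue bowl is at (460, 284) in the full image, with an orange look-alike to its left and another below it.

Run:
```python
from h import *
C=[cast("top",(225+a/5,175+b/5),.015)[:2] for a,b in((42,118),(588,30),(665,440),(108,540))]
print(np.round(C,4))
L=[(53,115),(53,-155),(-157,-155),(-157,115)]
P=cast("top",(329.2,200.7),.045)[:2]; Rd=cast("top",(273.2,257.05),.125)[:2]; print("perch",P,"red",Rd)
src=np.array(L+[(0,-110),(-125,38)])/1000; dst=np.array(C+[P,Rd])
# rigid fit
w=np.array([1,1,1,1,2,2.])[:,None]; ms=(w*src).sum(0)/w.sum(); md=(w*dst).sum(0)/w.sum()
H=((src-ms)*w).T@(dst-md); th=np.arctan2(H[0,1]-H[1,0],H[0,0]+H[1,1])
M=np.array([[np.cos(th),-np.sin(th)],[np.sin(th),np.cos(th)]]); t=md-M@ms
print("yaw",th,"org",t,"res mm",np.round(1000*(dst-(src@M.T+t)),1))
for nm,q in(("perch",(0,-.11)),("tab",(-.085,0)),("red",(-.125,.038)),("lip",(0,-.069))): print(nm,M@q+t)
print("bowl z.044",cast("top",(460,284.5),.044),"z.03",cast("top",(460,284.5),.03))
s=cv2.imread("pics/side0.png")[:,:,::-1].copy()
print(blobs(s,(100,120,40),(125,255,255),50))
for nm,n,f in(("top","top",1),("side","side",1)):
  b=cast("top",(460,284.5),.035); print(n,proj(n,b))
for c in((414,272),(471,341)): print("orange",cast("top",c,.044))
```

```text
[[ 0.6774  0.2223]
 [ 0.7259 -0.0416]
 [ 0.5244 -0.0787]
 [ 0.4737  0.184 ]]
perch [ 0.66835156 -0.00791699] red [0.52002627 0.11674387]
yaw 0.18207479866005735 org [0.64849813 0.10085143] res mm [[-2.4 -1.3]
 [-2.8  0.4]
 [ 2.3  1.3]
 [ 0.4 -1.5]
 [-0.1 -0.6]
 [ 1.3  1.2]]
perch [ 0.66841588 -0.00733028]
tab [0.56490317 0.08546044]
red [0.51868369 0.11558949]
lip [0.66099199 0.03299199]
bowl z.044 [ 0.47307369 -0.31360639  0.044     ] z.03 [ 0.47449177 -0.31746676  0.03      ]
[(array([433. , 221.1]), array([420, 209,  28,  26, 562], dtype=int32)), (array([287.4, 258.3]), array([279, 239,  17,  40, 464], dtype=int32))]
top [460.  284.5]
side [433.34771808 218.37058686]
orange [ 0.50098887 -0.20667306  0.044     ]
orange [ 0.34395426 -0.33440945  0.044     ]
```

Request:
jog_arm([
  {"jaw": 1,"slide": [0.05,-0.029,0]},
  {"jaw": 1,"slide": [0.05,-0.029,0]},
  {"jaw": 1,"slide": [0.05,-0.029,0]},
  {"jaw": 1,"slide": [0.05,-0.029,0]},
  {"jaw": 1,"slide": [0.05,-0.029,0]},
])

```text
schema error: expected keys jaw, slide, yaw
```

Request:
jog_arm([
  {"jaw": 1,"slide": [0.05,-0.029,0]},
  {"jaw": 1,"slide": [0.05,-0.029,0]},
  {"jaw": 1,"slide": [0,0,0],"yaw": -10.3},
  {"jaw": 1,"slide": [0,0,0],"yaw": -10.3},
  {"jaw": 1,"slide": [0,0,0],"yaw": -10.3},
])

```text
schema error: expected keys jaw, slide, yaw
```

Request:
jog_arm([
  {"jaw": 1,"slide": [0,0,0],"yaw": -10.3},
  {"jaw": 1,"slide": [0,0,0],"yaw": -10.3},
  {"jaw": 1,"slide": [0,0,0],"yaw": -10.3},
  {"jaw": 1,"slide": [0,0,0],"yaw": -10.3},
  {"jaw": 1,"slide": [0,0,0],"yaw": -10.3},
])

```text
t: 0.72
eef_pos: [0.2041, -0.6166, 0.218]
tcp_rot: [0.818, 0.575, 0.0, -0.001]
ft_force: [0.6, 0.1, 0.0]
grip_width: 0.093
grip_force: 0.0
```

```bash
cat >> h.py <<'E'
def rel(o,P):
    "world point -> tool shift"
    return R.from_quat(o["tcp_rot"]).as_matrix().T@(np.asarray(P)-o["eef_pos"])
def show(o):
    m=R.from_quat(o["tcp_rot"]).as_matrix(); print("t",round(float(o["t"]),2),"tcp",np.round(o["eef_pos"],4),"yhead",round(float(np.arctan2(m[1,1],m[0,1])),4),"tilt",np.round(m[:2,2],4),"F",np.round(o["ft_force"],2),"w",round(float(o["grip_width"]),4),"gf",round(float(o["grip_force"]),2),"q",np.round(o["joint_pos"],2))
E
python3 - <<'E'
from h import *
o=ctrl.get_obs(); im=ctrl.capture("wrist"); show(o)
cv2.imwrite("pics/w1.png",im[:,:,::-1])
hsv=cv2.inRange(cv2.cvtColor(im,cv2.COLOR_RGB2HSV),(98,100,30),(128,255,255))
cs,_=cv2.findContours(hsv,cv2.RETR_EXTERNAL,cv2.CHAIN_APPROX_NONE)
for c in cs:
    if cv2.contourArea(c)>300:
        e=cv2.fitEllipse(cv2.convexHull(c)); print(e, cast("wrist",e[0],.044,o))
E
```

```text
t 0.72 tcp [ 0.2041 -0.6166  0.218 ] yhead -0.3463 tilt [-0.0005  0.0014] F [0.56 0.09 0.04] w 0.093 gf 0.0 q [ 1.36  0.63 -0.25  1.42  0.16  1.12  0.74]
```

View pics/w1.png

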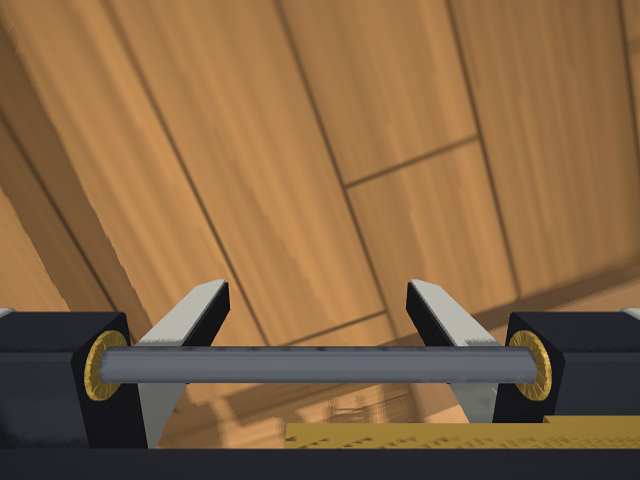

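Request:
jog_arm([
  {"jaw": 1,"slide": [0.0538,0.0216,0],"yaw": 0},
  {"jaw": 1,"slide": [0.0538,0.0216,0],"yaw": 0},
  {"jaw": 1,"slide": [0.0538,0.0216,0],"yaw": 0},
  {"jaw": 1,"slide": [0.0538,0.0216,0],"yaw": 0},
  {"jaw": 1,"slide": [0.0538,0.0216,0],"yaw": 0},
])

```text
t: 1.4
eef_pos: [0.3994, -0.4002, 0.2185]
tcp_rot: [0.821, 0.571, 0.0, -0.0]
ft_force: [0.8, 0.3, 0.6]
grip_width: 0.0931
grip_force: 0.0
```

Request:
jog_arm([
  {"jaw": 1,"slide": [0.0538,0.0216,0],"yaw": 0},
  {"jaw": 1,"slide": [0.0538,0.0216,0],"yaw": 0},
  {"jaw": 1,"slide": [0,0,0],"yaw": -10.1},
  {"jaw": 1,"slide": [0,0,0],"yaw": -10.1},
  {"jaw": 1,"slide": [0,0,0],"yaw": -10.1},
])

```text
t: 2.02
eef_pos: [0.476, -0.3153, 0.2182]
tcp_rot: [0.641, 0.768, -0.0, -0.001]
ft_force: [-0.1, 0.2, -0.2]
grip_width: 0.0931
grip_force: 0.0
```

Run:
```python
from h import *
o=ctrl.get_obs(); im=ctrl.capture("wrist"); show(o)
cv2.imwrite("pics/w2.png",im[:,:,::-1])
hsv=cv2.inRange(cv2.cvtColor(im,cv2.COLOR_RGB2HSV),(98,120,30),(128,255,255))
cs,_=cv2.findContours(hsv,cv2.RETR_EXTERNAL,cv2.CHAIN_APPROX_NONE)
for c in cs:
    if cv2.contourArea(c)>300:
        e=cv2.fitEllipse(cv2.convexHull(c)); print(e, cast("wrist",e[0],.044,o), rel(o,cast("wrist",e[0],.044,o)))
```

```text
t 2.02 tcp [ 0.476  -0.3153  0.2182] yhead 0.1803 tilt [-0.001   0.0004] F [-0.07  0.18 -0.25] w 0.0931 gf 0.0 q [ 0.82  0.52 -0.43  1.65  0.25  1.02  0.49]
((315.4417419433594, 222.73301696777344), (61.18196105957031, 61.896995544433594), 21.702970504760742) [ 0.4733379  -0.31355436  0.044     ] [ 0.00212162 -0.00211845  0.17422096]
```

View pics/w2.png

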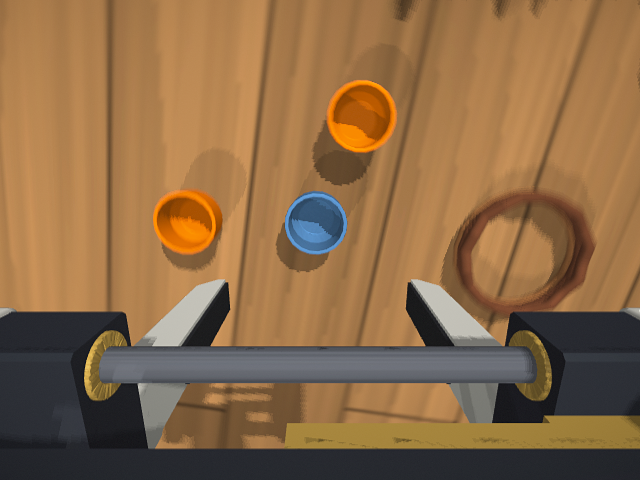

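The blue bowl is at (315, 223), with the orange ones at (187, 222) and (362, 116) clear of the fingers. Its position agrees with the top view, so I'll descend.

Request:
jog_arm([
  {"jaw": 1,"slide": [0.002,-0.002,0.05],"yaw": 0},
  {"jaw": 1,"slide": [0,0,0.05],"yaw": 0},
  {"jaw": 1,"slide": [0,0,0.05],"yaw": 0},
  {"jaw": 1,"slide": [0,0,0.035],"yaw": 0},
  {"jaw": 1,"slide": [0,0,0.02],"yaw": 0},
], grip_force=25)

```text
t: 2.7
eef_pos: [0.4726, -0.3136, 0.0113]
tcp_rot: [0.644, 0.765, -0.0, -0.002]
ft_force: [-0.5, -0.4, 0.6]
grip_width: 0.0933
grip_force: 0.0
```

Request:
jog_arm([
  {"jaw": 1,"slide": [0,0,0],"yaw": 0},
  {"jaw": 0.2,"slide": [0,0,0],"yaw": 0},
  {"jaw": 0.2,"slide": [0,0,0],"yaw": 0},
  {"jaw": 0.2,"slide": [0,0,0],"yaw": 0},
  {"jaw": 0.2,"slide": [0,0,0],"yaw": 0},
], grip_force=25)

```text
t: 3.32
eef_pos: [0.474, -0.3144, 0.0145]
tcp_rot: [0.642, 0.767, -0.0, 0.001]
ft_force: [0.0, -0.3, 3.9]
grip_width: 0.064
grip_force: 25.0
```

Request:
jog_arm([
  {"jaw": 0.2,"slide": [0,0,-0.03],"yaw": 0},
  {"jaw": 0.2,"slide": [0,0,-0.05],"yaw": 0},
  {"jaw": 0.2,"slide": [0,0,-0.05],"yaw": 0},
  {"jaw": 0.2,"slide": [0.01,0.009,-0.02],"yaw": 0},
  {"jaw": 0.2,"slide": [0.03,0.027,0],"yaw": 0},
])

```text
t: 3.95
eef_pos: [0.5019, -0.2714, 0.1655]
tcp_rot: [0.644, 0.765, -0.001, 0.002]
ft_force: [1.0, 0.4, -2.5]
grip_width: 0.0636
grip_force: 25.0
```

Request:
jog_arm([
  {"jaw": 0.2,"slide": [0.04,0.037,0],"yaw": 0},
  {"jaw": 0.2,"slide": [0.04,0.037,0],"yaw": 0},
  {"jaw": 0.2,"slide": [0.04,0.037,0],"yaw": 0},
  {"jaw": 0.2,"slide": [0.04,0.037,0],"yaw": 0},
  {"jaw": 0.2,"slide": [0.03,0.028,0],"yaw": 0},
])

```text
t: 4.58
eef_pos: [0.6425, -0.0472, 0.1632]
tcp_rot: [0.641, 0.767, 0.0, -0.001]
ft_force: [1.3, 0.0, -1.5]
grip_width: 0.0637
grip_force: 25.0
```

Request:
jog_arm([
  {"jaw": 0.2,"slide": [0.02,0.018,0],"yaw": 0},
  {"jaw": 0.2,"slide": [0.012,0.011,0],"yaw": 0},
  {"jaw": 0.2,"slide": [0.005,0.005,0],"yaw": 0},
  {"jaw": 0.2,"slide": [0,0,0],"yaw": 0},
  {"jaw": 0.2,"slide": [0,0,0],"yaw": 0},
])

```text
t: 5.2
eef_pos: [0.6686, -0.0098, 0.1636]
tcp_rot: [0.643, 0.766, -0.001, 0.0]
ft_force: [-0.2, 0.1, -2.1]
grip_width: 0.064
grip_force: 25.0
```

Run:
```python
from h import *
o=ctrl.get_obs(); show(o); print("to perch",rel(o,[.6684,-.0073,.0585]))
im=ctrl.capture("top"); cv2.imwrite("pics/t2.png",im[:,:,::-1]); im=ctrl.capture("side"); cv2.imwrite("pics/s2.png",im[:,:,::-1])
im=ctrl.capture("wrist"); cv2.imwrite("pics/w3.png",im[:,:,::-1]);
a=[cv2.imread(f"pics/{n}.png") for n in("s2","w3")]
cv2.imwrite("pics/v.png",np.hstack([a[0][150:390,160:460],cv2.resize(a[1],(400,300))[:240]]))
```

```text
t 5.2 tcp [ 0.6686 -0.0098  0.1636] yhead 0.1747 tilt [-0.0006 -0.0013] F [-0.19  0.09 -2.09] w 0.064 gf 25.0 q [ 0.19  0.72 -0.38  1.42  0.29  1.05 -0.08]
to perch [0.00267323 0.00028298 0.10511752]
```

View pics/v.png

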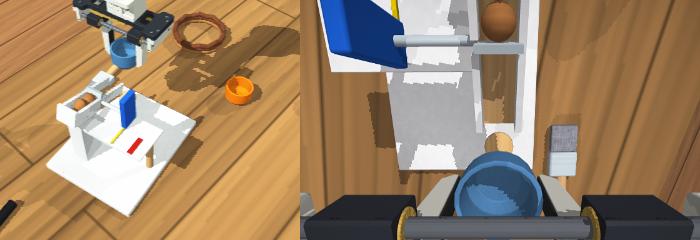

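The side view shows the bowl level above the perch. The wrist view shows the perch and chute in line with the jaws' middle (column about 315 of the full picture).

Request:
jog_arm([
  {"jaw": 0.2,"slide": [0.002,0,0.02],"yaw": 0},
  {"jaw": 0.2,"slide": [0,0,0.03],"yaw": 0},
  {"jaw": 0.2,"slide": [0,0,0.03],"yaw": 0},
  {"jaw": 0.2,"slide": [0,0,0.016],"yaw": 0},
  {"jaw": 0.2,"slide": [0,0,0],"yaw": 0},
])

```text
t: 5.98
eef_pos: [0.668, -0.0064, 0.0667]
tcp_rot: [0.642, 0.767, -0.001, -0.001]
ft_force: [-1.2, 0.1, -1.1]
grip_width: 0.0641
grip_force: 25.0
```

Request:
jog_arm([
  {"jaw": 0.2,"slide": [0,0,0.002],"yaw": 0},
  {"jaw": 0.2,"slide": [0,0,0.002],"yaw": 0},
  {"jaw": 0.2,"slide": [0,0,0.002],"yaw": 0},
  {"jaw": 0.2,"slide": [0,0,0],"yaw": 0},
  {"jaw": 0.2,"slide": [0,0,0],"yaw": 0},
])

```text
t: 6.6
eef_pos: [0.6688, -0.006, 0.0618]
tcp_rot: [0.642, 0.767, 0.0, 0.0]
ft_force: [-0.0, 0.1, -0.9]
grip_width: 0.0635
grip_force: 25.0
```

Run:
```python
from h import *
o=ctrl.get_obs(); show(o); print("to perch",rel(o,[.6684,-.0073,.0585]))
```

```text
t 6.6 tcp [ 0.6688 -0.006   0.0618] yhead 0.1767 tilt [0.0002 0.0001] F [-0.02  0.09 -0.94] w 0.0635 gf 25.0 q [ 0.17  0.83 -0.35  1.51  0.34  0.86 -0.12]
to perch [-0.00125494 -0.00062868  0.00332944]
```

Request:
jog_arm([
  {"jaw": 0.2,"slide": [0,0,0.001],"yaw": 0},
  {"jaw": 0.2,"slide": [0,0,0.001],"yaw": 0},
  {"jaw": 0.2,"slide": [0,0,0],"yaw": 0},
  {"jaw": 0.2,"slide": [0,0,0],"yaw": 0},
  {"jaw": 0.2,"slide": [0,0,0],"yaw": 0},
])

```text
t: 7.22
eef_pos: [0.6687, -0.006, 0.0597]
tcp_rot: [0.642, 0.767, 0.0, -0.0]
ft_force: [-0.4, -0.2, -1.8]
grip_width: 0.064
grip_force: 25.0
```

Request:
jog_arm([
  {"jaw": 0.2,"slide": [0,0,0.001],"yaw": 0},
  {"jaw": 0.2,"slide": [0,0,0],"yaw": 0},
  {"jaw": 0.2,"slide": [0,0,0],"yaw": 0},
  {"jaw": 0.2,"slide": [0,0,0],"yaw": 0},
  {"jaw": 0.2,"slide": [0,0,0],"yaw": 0},
])

```text
t: 7.85
eef_pos: [0.6688, -0.006, 0.0595]
tcp_rot: [0.642, 0.767, 0.0, 0.0]
ft_force: [-2.3, -0.1, 5.5]
grip_width: 0.0635
grip_force: 25.0
```

Contact is at about 7 N above the hanging load, so the bowl is down and I'll release it.

Request:
jog_arm([
  {"jaw": 0.45,"slide": [0,0,0],"yaw": 0},
  {"jaw": 0.6,"slide": [0,0,0],"yaw": 0},
  {"jaw": 0.9,"slide": [0,0,0],"yaw": 0},
  {"jaw": 1,"slide": [0,0,0],"yaw": 0},
  {"jaw": 1,"slide": [0,0,0],"yaw": 0},
])

```text
t: 8.48
eef_pos: [0.6687, -0.0059, 0.0586]
tcp_rot: [0.642, 0.767, 0.0, -0.0]
ft_force: [-0.4, 0.0, -0.3]
grip_width: 0.0925
grip_force: 0.0
```

Request:
jog_arm([
  {"jaw": 1,"slide": [0,0,-0.02],"yaw": 0},
  {"jaw": 1,"slide": [0,0,-0.04],"yaw": 0},
  {"jaw": 1,"slide": [0,0,-0.05],"yaw": 0},
  {"jaw": 1,"slide": [0,0,-0.05],"yaw": 0},
  {"jaw": 1,"slide": [0,0,-0.05],"yaw": 0},
])

```text
t: 9.1
eef_pos: [0.6687, -0.0058, 0.2723]
tcp_rot: [0.642, 0.767, 0.001, 0.001]
ft_force: [0.7, -0.5, -0.6]
grip_width: 0.093
grip_force: 0.0
```

Run:
```python
from h import *
o=ctrl.get_obs(); im=ctrl.capture("wrist"); show(o)
im2=ctrl.capture("side"); cv2.imwrite("pics/w4.png",im[:,:,::-1])
m=cv2.inRange(cv2.cvtColor(im,cv2.COLOR_RGB2HSV),(98,100,30),(128,255,255))
cs,_=cv2.findContours(m,cv2.RETR_EXTERNAL,cv2.CHAIN_APPROX_NONE)
for c in cs:
    if cv2.contourArea(c)>300:
        e=cv2.fitEllipse(cv2.convexHull(c)); print(e, cast("wrist",e[0],.089,o),cast("wrist",e[0],.205,o), cv2.boundingRect(c))
cv2.imwrite("pics/v4.png",np.hstack([cv2.resize(im,(400,300)),cv2.resize(im2[170:380,150:430],(400,300))])[:,:,::-1])
print(rel(o,[.5649,.0855,.164]))
```

```text
t 9.1 tcp [ 0.6687 -0.0058  0.2723] yhead 0.177 tilt [0.0023 0.0004] F [ 0.72 -0.53 -0.59] w 0.093 gf 0.0 q [ 0.19  0.63 -0.41  1.27  0.25  1.28 -0.04]
((316.9199523925781, 222.88677978515625), (60.27793502807617, 60.745994567871094), 4.610852241516113) [ 0.66844565 -0.00580035  0.089     ] [0.66406271 0.01852961 0.205     ] (287, 193, 61, 61)
((193.07310485839844, 94.87863159179688), (51.981929779052734, 81.35032653808594), 154.83934020996094) [0.53225188 0.0948688  0.089     ] [0.57313907 0.08573683 0.205     ] (168, 58, 53, 69)
[ 0.10812777 -0.08632898  0.10809366]
```

View pics/v4.png

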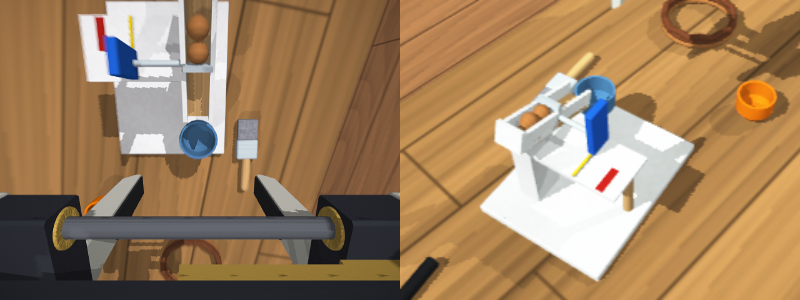

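The bowl stands on the perch, centred at (317, 223) in the wrist picture. That is about 1.5 mm from the perch centre, and the gate is still shut. Next is the tab.

Request:
jog_arm([
  {"jaw": 1,"slide": [0.02,-0.016,0],"yaw": 0},
  {"jaw": 0.5,"slide": [0.035,-0.028,0],"yaw": 0},
  {"jaw": 0.1,"slide": [0.035,-0.028,0],"yaw": 0},
  {"jaw": 0.1,"slide": [0.018,-0.0145,0],"yaw": 0},
  {"jaw": 0.1,"slide": [0,0,0],"yaw": -0.3},
], grip_force=40)

```text
t: 9.82
eef_pos: [0.5635, 0.0869, 0.27]
tcp_rot: [0.638, 0.77, 0.001, 0.0]
ft_force: [0.4, -1.2, 0.1]
grip_width: 0.0574
grip_force: 0.0
```

Run:
```python
from h import *
o=ctrl.get_obs(); im=ctrl.capture("wrist"); show(o)
cv2.imwrite("pics/w5.png",im[:,:,::-1])
m=cv2.inRange(cv2.cvtColor(im,cv2.COLOR_RGB2HSV),(105,150,30),(128,255,255))
cs,_=cv2.findContours(m,cv2.RETR_EXTERNAL,cv2.CHAIN_APPROX_NONE)
for c in cs:
    if cv2.contourArea(c)>300:
        r=cv2.minAreaRect(c); print(r,cv2.boundingRect(c),cast("wrist",r[0],.205,o))
for y in (-.018,.018):
  for x in (-.006,.006):
    M=R.from_euler('z',.182).as_matrix(); P=M@[-.085+x,y,0]+[.6485,.10085,.205]; print(P.round(4),proj("wrist",P,o).round(1))
print(rel(o,[.5649,.0855,.164]))
cv2.imwrite("pics/v5.png",im[120:420,60:560,::-1])
```

```text
t 9.82 tcp [0.5635 0.0869 0.27  ] yhead 0.1862 tilt [0.0013 0.0005] F [ 0.42 -1.17  0.05] w 0.0574 gf 0.0 q [ 0.09  0.47 -0.44  1.58  0.22  1.14 -0.21]
((320.5, 248.0), (66.0, 15.0), 90.0) (313, 215, 16, 67) [0.5643048  0.09452373 0.205     ]
[0.5623 0.0667 0.205 ] [310.5 284. ]
[0.5741 0.0688 0.205 ] [327.2 284. ]
[0.5557 0.1021 0.205 ] [310.4 235.5]
[0.5675 0.1043 0.205 ] [327.7 235.6]
[-0.00168624  0.00094091  0.10599367]
```

View pics/v5.png

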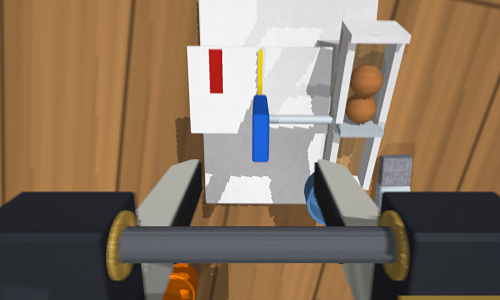

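The tab top spans columns 313–329 and ends at row 282, within about 1 mm of the prediction. I'll descend and pinch it.

Request:
jog_arm([
  {"jaw": 0.1,"slide": [-0.0015,0.002,0.03],"yaw": 0},
  {"jaw": 0.1,"slide": [0,0,0.035],"yaw": 0},
  {"jaw": 0.1,"slide": [0,0,0.03],"yaw": 0},
  {"jaw": 0.1,"slide": [0,0,0.011],"yaw": 0},
  {"jaw": 0.1,"slide": [0,0,0],"yaw": 0},
], grip_force=40)

```text
t: 10.5
eef_pos: [0.5674, 0.0831, 0.1624]
tcp_rot: [0.64, 0.768, -0.0, -0.0]
ft_force: [-0.3, 0.7, 0.4]
grip_width: 0.0513
grip_force: 0.0
```

Request:
jog_arm([
  {"jaw": -0.6,"slide": [0,0,0],"yaw": 0},
  {"jaw": -0.9,"slide": [0,0,0],"yaw": 0},
  {"jaw": -1,"slide": [0,0,0],"yaw": 0},
  {"jaw": -1,"slide": [0,0,0],"yaw": 0},
  {"jaw": -1,"slide": [0,0,0],"yaw": 0},
], grip_force=40)

```text
t: 11.12
eef_pos: [0.5659, 0.0838, 0.1629]
tcp_rot: [0.64, 0.768, -0.001, -0.0]
ft_force: [-3.9, -1.1, 3.5]
grip_width: 0.0117
grip_force: 40.0
```

Run:
```python
from h import *
o=ctrl.get_obs(); show(o)
im=ctrl.capture("top"); print(blobs(im,(100,120,40),(125,255,255)),blobs(im,(22,150,120),(32,255,255),8))
```

```text
t 11.12 tcp [0.5659 0.0838 0.1629] yhead 0.1816 tilt [-0.0017 -0.0005] F [-3.93 -1.06  3.48] w 0.0117 gf 40.0 q [ 0.07  0.58 -0.41  1.72  0.28  0.9  -0.27]
[(array([329.9, 196.6]), array([318, 184,  25,  27, 523], dtype=int32))] []
```

Request:
jog_arm([
  {"jaw": -1,"slide": [0,-0.008,0],"yaw": 0},
  {"jaw": -1,"slide": [0,-0.012,0],"yaw": 0},
  {"jaw": -1,"slide": [0,-0.012,0],"yaw": 0},
  {"jaw": -1,"slide": [0,-0.008,0],"yaw": 0},
  {"jaw": -1,"slide": [0,0,0],"yaw": 0},
], grip_force=40)

```text
t: 11.8
eef_pos: [0.5293, 0.0772, 0.1628]
tcp_rot: [0.64, 0.768, 0.002, 0.001]
ft_force: [7.2, 1.4, -4.2]
grip_width: 0.0115
grip_force: 40.0
```

Request:
jog_arm([
  {"jaw": -1,"slide": [0,0,0],"yaw": 0},
  {"jaw": -1,"slide": [0,0,0],"yaw": 0},
  {"jaw": -1,"slide": [0,0,0],"yaw": 0},
  {"jaw": -1,"slide": [0,0,0],"yaw": 0},
  {"jaw": -1,"slide": [0,0,0],"yaw": 0},
])

```text
t: 12.42
eef_pos: [0.5299, 0.0774, 0.1628]
tcp_rot: [0.64, 0.768, 0.002, 0.001]
ft_force: [7.3, 1.8, -4.0]
grip_width: 0.012
grip_force: 40.0
```

Run:
```python
from h import *
o=ctrl.get_obs(); im=ctrl.capture("wrist"); show(o); im2=ctrl.capture("side"); im3=ctrl.capture("top")
v=np.vstack([np.hstack([cv2.resize(im,(400,300)),cv2.resize(im2[170:380,150:430],(400,300))]),np.hstack([cv2.resize(im3[160:280,220:380],(400,300),interpolation=cv2.INTER_CUBIC),cv2.resize(im[0:240,160:480],(400,300))])])
cv2.imwrite("pics/v6.png",v[:,:,::-1])
```

```text
t 12.43 tcp [0.5299 0.0774 0.1628] yhead 0.1818 tilt [0.0051 0.002 ] F [ 7.33  1.77 -4.  ] w 0.012 gf 40.03 q [ 0.09  0.53 -0.41  1.82  0.28  0.84 -0.28]
```

View pics/v6.png

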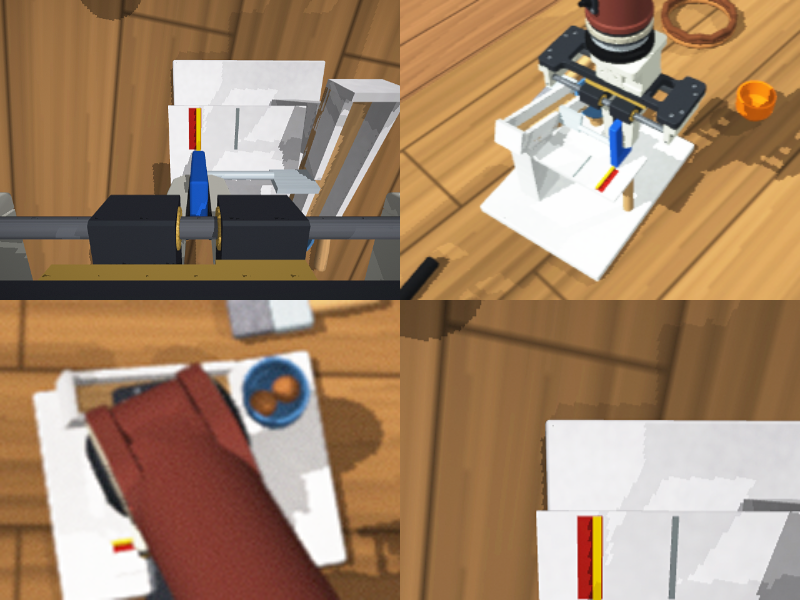

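Both balls lie in the bowl, seen in the top crop around (275, 395). The pointer is inside the red band near its home edge, at about 37 mm, so I'll pull 3 mm more.

Request:
jog_arm([
  {"jaw": -1,"slide": [0,-0.0015,0],"yaw": 0},
  {"jaw": -1,"slide": [0,-0.0015,0],"yaw": 0},
  {"jaw": -1,"slide": [0,0,0],"yaw": 0},
  {"jaw": -1,"slide": [0,0,0],"yaw": 0},
  {"jaw": -1,"slide": [0,0,0],"yaw": 0},
])

```text
t: 13.2
eef_pos: [0.527, 0.0769, 0.1628]
tcp_rot: [0.64, 0.768, 0.003, 0.001]
ft_force: [7.2, 1.2, -4.1]
grip_width: 0.012
grip_force: 40.0
```

Run:
```python
from h import *
o=ctrl.get_obs(); im=ctrl.capture("wrist"); show(o)
h=cv2.cvtColor(im[180:230,290:330],cv2.COLOR_RGB2HSV)
Y=cv2.inRange(h,(20,150,100),(35,255,255)); Rr=cv2.inRange(h,(0,150,80),(8,255,255))|cv2.inRange(h,(172,150,80),(180,255,255))
for n,m in(("yel",Y),("red",Rr)): x=np.where(m>0)[1]; print(n,len(x),np.percentile(x,[2,50,98])+290 if len(x) else 0)
```

```text
t 13.2 tcp [0.527  0.0769 0.1628] yhead 0.1818 tilt [0.0053 0.0021] F [ 7.23  1.24 -4.08] w 0.012 gf 40.03 q [ 0.09  0.53 -0.41  1.83  0.28  0.84 -0.28]
yel 350 [314. 317. 320.]
red 627 [307. 313. 326.]
```

The pointer is now at pixel 317, in the middle of the band's 307–326.

```bash
python3 -c "
from station import ctrl
print(ctrl.hand_in())"
```

```text
the job is handed in; nothing more can be done
None
```

I handed the job in at about 13 s with the bowl on the perch (about 1.5 mm off centre), both balls in it, and the gripper still holding the gate at about 40 mm, mid red band; the hand-in gave no verdict back.

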